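Clamp a lash tube in the winder and start it

ROBOT

A 7-joint arm with a two-finger parallel gripper is mounted at the origin on the work surface. World frame = base frame: x ahead of the robot, y to its left, z up, the work surface at z = 0. Lengths are in m, angles in rad, forces in N, time in s.
With the tool pointing down it reaches from about 0.4 to 0.9 m from the base axis. Payload 5.5 kg.
Tool frame: the origin (TCP) lies at the centre of the arm's flange, where the gripper is bolted on; the fingertips stand 173 mm ahead of it and the grasp point (between the pads) lies 155 mm ahead of it; z points along the fingers, y is the line along which they close (so a half turn about z gives the same grasp; the last joint's range is limited). The gripper opens to 85 mm and grips with 20 to 120 N. Pads are 22 mm wide; open, the fingers measure 114 mm over their backs; the gripper's body (76 mm by 85 mm) begins 54 mm behind the grasp point. The pads swing forward as they close: fully open they stand 13 mm farther back than shut.
Start: joints at [-1.049, 0.501, -0.427, 1.55, 0.221, 1.138, -0.21], TCP at [0.166, 0.628, 0.405] pointing down, gripper open.
Joint ranges: [-2.88, 2.88], [-0.31, 2.03], [-1.54, 1.56], [0.2, 2.42], [-1.41, 4.55], [0.19, 2.02], [-2.57, 2.57]. Speed limits (rad/s): [2.57, 2.57, 3.14, 3.14, 3.14, 3.14, 3.14].

INTERFACE

Orientations are given as a 3x3 rotation matrix whose columns are the frame's x, y, z axes.
In Python, from bench import read_state, capture, order gives the robot as it stands.
- The arm moves only by the shell command python3 -m crank 'ROWS' [FORCE]. ROWS is text: rows parted by semicolons, each of 7 numbers parted by spaces: the finger opening in mm, from 0 to 85.4, then the shift along the tool's x, y, z in mm, then the turn, a rotation vector about the tool's x, y, z in degrees. In form: claw tx ty tz wx wy wz; .... A call has exactly 8 rows; each row shifts and turns the commanded pose from where the row before left it, along the tool's axes as they then stand; what a row does not reach is not made up. A row lasts 1/12 s, in which the tool goes at most 41.7 mm and 7.16 degrees, less where a joint would pass 70% of its speed; a pose out of reach is approached as far as the arm can. A call with a gripper value outside its range is refused whole. The fingers move at their own pace and stop on an object; FORCE is the grip in N (left out, the last holds). Time passes only in rows, so rows that do not move let the fingers close, or fill a call up. It gives the time, the measured TCP pose, the force, the opening and the grip force at its end, in the units of the state.
- read_state(): the state, without advancing time (a new reading comes with each control period).
- capture(name): name is "side" or "top"; returns a dict with "pixels" (420x560x3 uint8, red, green, blue), "z_map" (420x560 float32, m along the optical axis (not along the pixel's ray), 0 where there is no reading), "camera_matrix" (3x3 intrinsics, pixels), "world_to_cam" (4x4, takes a point from world to camera coordinates). Camera axes: x right, y up, looking along -z (the intrinsics and any distortion apply to the point x, -y, -z); pixel columns grow to the right and rows downward; lengths in m; the calibration is good to about 2 mm. A picture is of the moment at which its call begins.
- order.close_job(): hands the job in; it is judged then, once.
The state is a dict: "time_s": time; "joints": joint angles; "dq": joint speeds; "joint_efforts": joint torques, N m; "ee_pos": TCP position; "orientation": TCP orientation; "wrist_force": force on the tool from outside, world axes, zero at the start; "torque": the same for the moment, N m; "opening": opening from 0.0 (shut) to 1.0 (fully open); "grasp_force": force on a finger pad.
Only numpy, scipy, OpenCV 4.12 (cv2) and the standard library are available. Lean on these libraries where they do the work, as an engineer would, in place of code of your own. Each camera call takes 0.05 s, during which the arm holds its last target. There are 200 camera calls.

TASK

Get the tube winder running: free the tailstock's clamp knob, slide the tailstock up until the white tube lying in the rests is held snugly between both centres, and lock the clamp knob tight again. Only then flip the motor toggle, the long bat on the sloping panel, over to its run side, towards the tube. Leave the short light toggle alone and do not shift the things lying around the machine.

Things in the scene. Friction and masses are not known exactly. Their poses are not given: they have to be found in the camera images.
- winder: lathe-like tube winder, fixed. Origin on the bench under the bed's centre line; x away from the operator, y along the bed from tailstock to headstock, z up; 'machine' numbers below are in this frame, mm. Bed 70 wide, y -364 to 130, top z 50, feet 110 wide. Headstock: white box x -110 to 90, y 130 to 310, top z 165. V rests, 14 wide, 56 across, top z 110, at y 55 and y -35.
- panel_mid (a point): middle of the headstock's sloping front control panel (130 along the slope, 180 in y), machine x -60, y 220, z 123. It slopes 40 deg from horizontal and faces the operator and up: outward normal (-0.643, 0, 0.766) in the machine frame. A fixed speed dial (24 diameter, 10 high) sits 45 down the slope at y 232.
- lamp_mid (a point): centre of the underside of a ring magnifier lamp fixed over the headstock: outer diameter 156, z 224 to 248, machine x 4, y 192, so its near edge (x -74) overhangs the panel; its post stands at x 70, y 285, up to z 261. A vertical gripper working at the motor toggle hits the lamp; a tool tilted 30 to 45 deg, roughly along the panel's normal, clears it.
- tailstock (a joint): travel in m of the tailstock along machine +y: 0 far out, about 0.12 where the tube is clamped, 0.126 its stop. Grey casting on the bed: saddle 86 x 70 (y), column 48 x 52 up to z 130, clamp knob on top, steel centre to +y. With the clamp free it slides with about 1.5 N (more when fast) and stays where left; clamped it holds against about 15 N.
- tail_seat (a point): point on the axis of the tailstock's centre (steel cone pointing +y, radius 13 to 4.5 mm over 19 mm) where the end of the tube lies when it bears on the cone; z 105. Moves with the tailstock.
- head_seat (a point): the same point on the headstock's centre (the same cone, pointing -y), fixed; machine x 0, y 100.5, z 105.
- knob_grip (a point): middle of the clamp knob's wing, the point to grip: a black upright wing 66 long, 14 thick, 28 high (z 145 to 173, this point z 160) on a thin stem above the column's top (z 130). It turns about the vertical axis through this point; the point's x axis runs along the wing. Moves with the tailstock, on the bed's centre line.
- clamp_knob (a joint): angle of the clamp knob in rad, growing clockwise seen from above: 0 fully loose with the wing across the bed (along machine x), 1.5 its stop, the wing nearly along the bed. Free below 0.75, tight from 1.15; it starts tight. Friction holds it where it is left; turning takes 0.15 to 0.25 N m.
- tube: white plastic tube, 28 outer and 22 inner diameter, 180 long, about 0.1 kg, lying loose in the two V rests, axis at z 105. Origin at its middle, y axis along it towards the headstock. The tailstock's centre pushes it along the rests until its other end bears on the headstock's centre.
- tube_head (a point): centre of the tube's end face towards the headstock, on its axis.
- tube_tail (a point): centre of the tube's end face towards the tailstock, on its axis.
- motor_toggle (a joint): angle in rad of the motor toggle, the long steel bat on the panel: 0 off (leaning 22 deg to machine +y, away from the tube), 0.76 run (leaning 22 deg to machine -y, towards the tube). An over-centre spring snaps it to whichever side of 0.38 it is on; about 6 N near the tip starts it over. It swings in the plane of machine y and the panel's normal.
- motor_toggle_tip (a point): tip of the motor toggle's bat: 52 long from its pivot, 6 diameter at the root, 13 near the tip. The pivot lies 4 mm above the panel, at machine x -63, y 185, z 126.
- light_toggle (a joint): angle in rad of the lamp's own toggle: starts at 0 (leaning to machine +y), 0.6 is its other side. Leave it.
- light_toggle_tip (a point): tip of the light toggle: a short steel bat, 22 long, 8 thick, pivot on the panel at machine y 275, level with the motor toggle and 90 mm from it.
- bundle_mid (a point): bystander: seven white tubes clipped in a bundle, 88 wide, 180 long (its y), 41 high; the point is its middle.
- tray_mid (a point): bystander: clear open tray 110 x 150 (its y), 28 high, with black curved lash strips; the point is its middle.
- bottle_mid (a point): bystander: clear sealer bottle, 62 diameter, 150 high, standing; the point is its middle.
- scissors_mid (a point): bystander: black-handled scissors lying flat, about 180 long along its y (handles to -y, 80 wide), 12 high; the point lies near the rivet.

How it is judged:
By the outcome, as a careful person would: the job done as asked, in the order asked, and still so for the second after the job is handed in, with the robot touching nothing.
It also fails if it takes over 51 s, if anything falls off the work surface, if the arm or the gripper's body presses on something with over 40 N, if the wrist force passes 120 N, or if a joint passes its speed limit or range.

## Working session

There is one attempt and no reset: what is moved stays moved. The work goes in short steps, Python scripts to look and compute and a shell command to move; the robot and the scene stay as the last step left them, time stands still between calls to the robot, and variables do not carry over. Pictures are saved under pics/ and viewed, at most 10 in all, crops included, and the job is handed in when it is done.

```bash
ls; mkdir -p pics; cat > h.py <<'E'
import numpy as np,cv2
from bench import read_state,capture,order
def snap(n,f):
    c=capture(n); cv2.imwrite('pics/'+f+'.png',c['pixels'][:,:,::-1]); np.savez('pics/'+f,**c); return c
def pt(c,u,v):
    K=c['camera_matrix'];d=float(c['z_map'][int(v),int(u)])
    p=np.array([(u-K[0,2])/K[0,0]*d,-(v-K[1,2])/K[1,1]*d,-d,1])
    return (np.linalg.inv(c['world_to_cam'])@p)[:3]
def proj(c,P):
    q=(c['world_to_cam']@np.append(P,1))[:3];K=c['camera_matrix']
    return K[0,0]*q[0]/-q[2]+K[0,2],K[1,1]*-q[1]/-q[2]+K[1,2]
E
python3 - <<'E'
from h import *
for n in('side','top'):snap(n,n+'0')
E
```

```text
pics
```

View pics/top0.png

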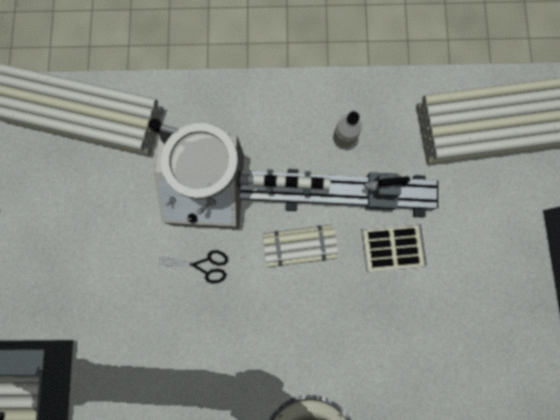

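View pics/side0.png

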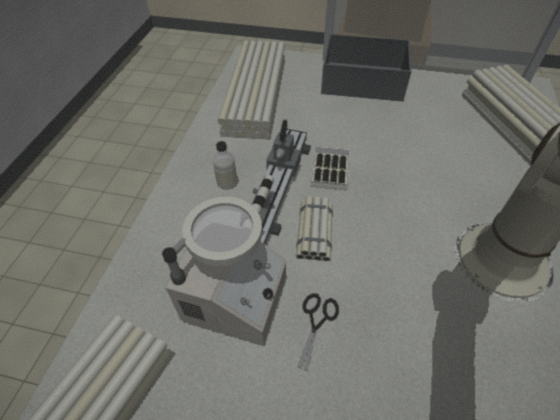

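Top: headstock about (200,180), bed running right to (438,195), wing at (385,183), tube (290,183), bundle (300,245), tray (393,248), bottle (348,128), scissors (205,265). Side: motor toggle (262,265), light toggle (246,301). I'll enlarge a top crop and print z points.

```bash
python3 - <<'E'
from h import *
c=np.load('pics/top0.npz')
im=c['pixels'][145:235,150:450,::-1]
cv2.imwrite('pics/crop1.png',cv2.resize(im,(800,240),interpolation=cv2.INTER_CUBIC))
s=np.load('pics/side0.npz')
im2=s['pixels'][110:330,170:330,::-1]
cv2.imwrite('pics/crop2.png',cv2.resize(im2,None,fx=2.7,fy=2.7,interpolation=cv2.INTER_CUBIC))
K=c['camera_matrix'];z=c['z_map'];v,u=np.mgrid[:420,:560]
P=np.stack([(u-K[0,2])/K[0,0]*z,-(v-K[1,2])/K[1,1]*z,-z,np.ones_like(z)],-1)@np.linalg.inv(c['world_to_cam']).T
np.set_printoptions(precision=4,suppress=True)
box=(u>240)&(u<445)&(v>160)&(v<220)
for lo,hi,n in((.044,.056,'bed'),(.15,.18,'wing'),(.112,.125,'tube')):
    m=box&(P[...,2]>lo)&(P[...,2]<hi)&(z>0)
    q=P[m][:,:3];print(n,len(q),q.mean(0));l=cv2.minAreaRect(q[:,:2].astype(np.float32));print(l,cv2.boxPoints(l).tolist())
m=(u>150)&(u<250)&(v>110)&(v<235)&(P[...,2]>.16)&(P[...,2]<.17);q=P[m][:,:3];print('hs',len(q));l=cv2.minAreaRect(q[:,:2].astype(np.float32));print(l)
m=(u>150)&(u<250)&(v>110)&(v<235)&(P[...,2]>.242)&(P[...,2]<.255);q=P[m][:,:3];print('lamp',cv2.minEnclosingCircle(q[:,:2].astype(np.float32)),len(q))
E
```

```text
bed 3407 [ 0.6105 -0.097   0.0505]
((0.6196065545082092, -0.08088406920433044), (0.49580705165863037, 0.09144340455532074), 84.3626480102539) [[0.5497540235519409, -0.323097288608551], [0.6407551765441895, -0.3320799469947815], [0.6894590854644775, 0.16132915019989014], [0.598457932472229, 0.1703118085861206]]
wing 241 [ 0.6087 -0.1855  0.1697]
((0.6105195879936218, -0.18766339123249054), (0.014479681849479675, 0.06591805815696716), 5.420569896697998) [[0.6001986265182495, -0.15553566813468933], [0.6064256429672241, -0.2211589515209198], [0.6208405494689941, -0.21979111433029175], [0.6146135330200195, -0.15416783094406128]]
tube 1006 [0.6224 0.0231 0.1171]
((0.6200761795043945, -0.027514204382896423), (0.3699099123477936, 0.04702959209680557), 85.71479797363281) [[0.5828070640563965, -0.21019506454467773], [0.6297051906585693, -0.21370917558670044], [0.6573452949523926, 0.1551666557788849], [0.6104471683502197, 0.1586807668209076]]
hs 319
((0.6355996131896973, 0.25460726022720337), (0.17992474138736725, 0.1844814270734787), 85.97663879394531)
lamp ((0.6497234106063843, 0.2430918663740158), 0.09655075520277023) 2052
```

View pics/crop1.png

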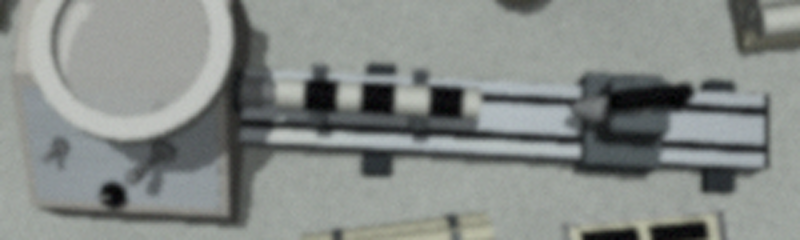

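View pics/crop2.png

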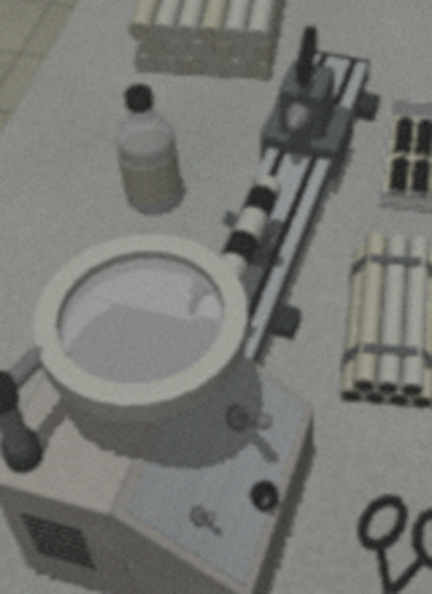

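```bash
cat > fit.py <<'E'
from h import *
np.set_printoptions(precision=4,suppress=True)
def cloud(c):
    K=c['camera_matrix'];z=c['z_map'];v,u=np.mgrid[:420,:560]
    P=np.stack([(u-K[0,2])/K[0,0]*z,-(v-K[1,2])/K[1,1]*z,-z,np.ones_like(z)],-1)@np.linalg.inv(c['world_to_cam']).T
    return P[z>0][:,:3]
E
python3 - <<'E'
from fit import *
for n in('top0','side0'):
    q=cloud(np.load(f'pics/{n}.npz'));print(n)
    b=q[(abs(q[:,2]-.05)<.004)&(q[:,1]>-.325)&(q[:,1]<.15)&(abs(q[:,0]-.615-.08*(q[:,1]+.08))<.055)]
    A=[]
    for y in np.arange(-.31,.14,.02):
        s=b[abs(b[:,1]-y)<.01]
        if len(s)>15:A.append((y,np.percentile(s[:,0],2),np.percentile(s[:,0],98)))
    A=np.array(A)
    for k in(1,2):
        g=np.ones(len(A),bool)
        for _ in range(4):
            p=np.polyfit(A[g,0],A[g,k],1);r=abs(A[:,k]-np.polyval(p,A[:,0]));g=r<max(.003,1.5*np.median(r))
        print('edge',k,p,np.degrees(np.arctan(p[0])),g.sum())
    t=q[(q[:,2]>.1165)&(q[:,2]<.123)&(q[:,1]>-.06)&(q[:,1]<.14)&(abs(q[:,0]-.63)<.03)]
    p=np.polyfit(t[:,1],t[:,0],1);print('tube',p,np.degrees(np.arctan(p[0])),t[:,1].min(),t[:,1].max(),len(t))
    w=q[(q[:,2]>.15)&(q[:,2]<.185)&(q[:,1]>-.25)&(q[:,1]<-.12)&(abs(q[:,0]-.61)<.05)];print('wing',w.mean(0),w.min(0),w.max(0))
    m=q[(q[:,2]>.242)&(q[:,2]<.254)&(np.hypot(q[:,0]-.64,q[:,1]-.24)<.12)]
    ctr,_=cv2.minEnclosingCircle(m[:,:2].astype(np.float32))
    for _ in range(6):
        m=m[np.hypot(*(m[:,:2]-ctr).T)<.081]
        a=np.c_[2*m[:,:2],np.ones(len(m))]; e=m[np.hypot(*(m[:,:2]-ctr).T)>.0]
        ctr=m[:,:2].mean(0)
    print('lamp',ctr,len(m))
    e=q[(abs(q[:,2]-.05)<.005)&(q[:,1]<-.3)&(q[:,1]>-.36)&(abs(q[:,0]-.6)<.04)];print('bed end y',np.percentile(e[:,1],[1,3]) if len(e) else 0)
E
```

```text
top0
edge 1 [0.0625 0.5881] 3.574741889763308 19
edge 2 [0.0641 0.656 ] 3.666868888700884 17
tube [0.0639 0.6219] 3.6552958073291304 -0.05204124462104371 0.139636211100508 504
wing [ 0.6087 -0.1855  0.1697] [ 0.601  -0.2205  0.1505] [ 0.6185 -0.1549  0.1771]
lamp [0.6711 0.2649] 1006
bed end y [-0.3286 -0.3277]
side0
edge 1 [0.0624 0.5875] 3.57324325133845 16
edge 2 [0.0276 0.6159] 1.5828849285088966 11
tube [0.0465 0.6219] 2.6645560381903732 -0.050851155610998844 0.06894084542168633 202
wing [ 0.6083 -0.1781  0.1681] [ 0.6012 -0.2181  0.1503] [ 0.6182 -0.1535  0.1759]
lamp [0.6614 0.2736] 991
bed end y [-0.3298 -0.3282]
```

```bash
cat > go.py <<'E'
from h import *
from scipy.spatial.transform import Rotation as R
np.set_printoptions(precision=3,suppress=True)
def M(x,y,z=0): # machine mm -> world m
    return np.array([.6242,.0343,0])+np.array([.998*x+.0633*y,-.0633*x+.998*y,z])/1000
def delta(p,Rt):
    s=read_state();o=np.array(s['orientation']).reshape(3,3)
    print('t',s['time_s'],'p',np.array(s['ee_pos']),'f',np.array(s['wrist_force']),'tq',np.array(s['torque']),'open',s['opening'],s['grasp_force'],'q',np.array(s['joints']))
    print('tool shift mm',o.T@(p-np.array(s['ee_pos']))*1000,'rotvec deg',R.from_matrix(o.T@Rt).as_rotvec(degrees=True))
    return o
E
python3 - <<'E'
from go import *
y=np.array([.9955,.0944,0]);z=np.array([0,0,-1.])
for sgn in(1,-1):
    Rt=np.c_[np.cross(sgn*y,z),sgn*y,z]
    o=delta(np.array([.6103,-.188,.405]),Rt)
print(o)
E
```

```text
t 0.1 p [0.166 0.628 0.404] f [ 0.021 -0.316  0.922] tq [ 0.015 -0.009 -0.009] open 0.9979048056775458 0.0 q [-1.049  0.502 -0.427  1.551  0.221  1.138 -0.21 ]
tool shift mm [-638.007 -675.297   -0.128] rotvec deg [-0.092  0.056 69.759]
t 0.1 p [0.166 0.628 0.404] f [ 0.021 -0.316  0.922] tq [ 0.015 -0.009 -0.009] open 0.9979048056775458 0.0 q [-1.049  0.502 -0.427  1.551  0.221  1.138 -0.21 ]
tool shift mm [-638.007 -675.297   -0.128] rotvec deg [  -0.062   -0.101 -110.241]
[[-0.967  0.256 -0.001]
 [ 0.256  0.967 -0.002]
 [ 0.    -0.002 -1.   ]]
```

```bash
python3 -m crank '85 -26.6 -28.1 0 0 0 0;85 -26.6 -28.1 0 0 0 0;85 -26.6 -28.1 0 0 0 0;85 -26.6 -28.1 0 0 0 0;85 -26.6 -28.1 0 0 0 0;85 -26.6 -28.1 0 0 0 0;85 -26.6 -28.1 0 0 0 0;85 -26.6 -28.1 0 0 0 0'; python3 -c "from bench import *;print(read_state()['joints'])"
```

```text
time_s: 0.77
ee_pos: [0.3149, 0.3546, 0.4045]
orientation: [[-0.967, 0.256, -0.0], [0.256, 0.967, -0.0], [0.0, -0.0, -1.0]]
wrist_force: [1.2, 0.9, 0.5]
opening: 0.999
grasp_force: 0.0
[-0.57764246  0.17270345 -0.35758841  1.97938338  0.07141178  1.00183206
  0.34308576]
```

```bash
python3 -m crank '85 -26.6 -28.1 0 0 0 0;85 -26.6 -28.1 0 0 0 0;85 -26.6 -28.1 0 0 0 0;85 -26.6 -28.1 0 0 0 0;85 -26.6 -28.1 0 0 0 0;85 -26.6 -28.1 0 0 0 0;85 -26.6 -28.1 0 0 0 0;85 -26.6 -28.1 0 0 0 0';python3 -m crank '85 -26.6 -28.1 0 0 0 0;85 -26.6 -28.1 0 0 0 0;85 -26.6 -28.1 0 0 0 0;85 -26.6 -28.1 0 0 0 0;85 -26.6 -28.1 0 0 0 0;85 -26.6 -28.1 0 0 0 0;85 -26.6 -28.1 0 0 0 0;85 -26.6 -28.1 0 0 0 0'
python3 -m crank '85 0 0 0 0 0 7;85 0 0 0 0 0 7;85 0 0 0 0 0 7;85 0 0 0 0 0 7;85 0 0 0 0 0 7;85 0 0 0 0 0 7;85 0 0 0 0 0 7;85 0 0 0 0 0 7' 
python3 -m crank '85 0 0 0 0 0 7;85 0 0 0 0 0 6.8;85 0 0 0 0 0 0;85 0 0 0 0 0 0;85 0 0 0 0 0 0;85 0 0 0 0 0 0;85 0 0 0 0 0 0;85 0 0 0 0 0 0' 
python3 - <<'E'
from go import *
y=np.array([.9955,.0944,0]);z=np.array([0,0,-1.])
Rt=np.c_[np.cross(y,z),y,z]
delta(np.array([.6103,-.188,.316]),Rt)
snap('side','side1')
im=np.load('pics/side1.npz')['pixels'][60:300,180:500,::-1]
cv2.imwrite('pics/c3.png',cv2.resize(im,None,fx=2.4,fy=2.4,interpolation=cv2.INTER_CUBIC))
E
```

```text
time_s: 1.43
ee_pos: [0.463, 0.0829, 0.4046]
orientation: [[-0.967, 0.256, -0.0], [0.256, 0.967, -0.0], [0.0, -0.0, -1.0]]
wrist_force: [0.7, -0.3, 0.1]
opening: 0.994
grasp_force: 0.0
time_s: 2.1
ee_pos: [0.6113, -0.1886, 0.4042]
orientation: [[-0.967, 0.256, -0.001], [0.256, 0.967, 0.0], [0.001, 0.0, -1.0]]
wrist_force: [0.7, 0.4, 1.1]
opening: 0.995
grasp_force: 0.0
time_s: 2.77
ee_pos: [0.6107, -0.1868, 0.4041]
orientation: [[-0.323, 0.946, -0.001], [0.946, 0.323, 0.0], [0.001, -0.001, -1.0]]
wrist_force: [-0.1, -0.4, -0.5]
opening: 0.994
grasp_force: 0.0
time_s: 3.43
ee_pos: [0.6108, -0.1871, 0.4047]
orientation: [[-0.094, 0.996, 0.0], [0.996, 0.094, 0.0], [0.0, 0.0, -1.0]]
wrist_force: [-0.5, -0.0, -0.3]
opening: 0.992
grasp_force: 0.0
t 3.4333 p [ 0.611 -0.187  0.405] f [-0.482 -0.018 -0.333] tq [-0.007 -0.009 -0.002] open 0.9916712986239635 0.0 q [ 0.022  0.459  0.318  1.602 -0.156  1.106  0.474]
tool shift mm [-0.877 -0.62  88.689] rotvec deg [ 0.002 -0.007 -0.001]
```

View pics/c3.png

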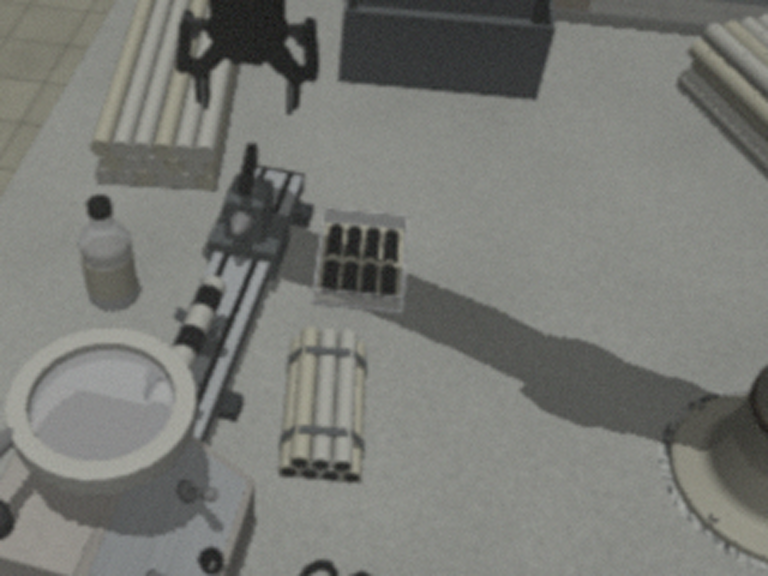

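The open fingers (203,95) and (293,95) straddle the wing (248,170) evenly. Descend and close.

```bash
python3 -m crank '85 -0.9 -0.6 15 0 0 0;85 0 0 20 0 0 0;85 0 0 20 0 0 0;85 0 0 15 0 0 0;85 0 0 10 0 0 0;85 0 0 8.5 0 0 0;85 0 0 0 0 0 0;85 0 0 0 0 0 0';python3 -m crank '10 0 0 0 0 0 0;10 0 0 0 0 0 0;10 0 0 0 0 0 0;10 0 0 0 0 0 0;10 0 0 0 0 0 0;10 0 0 0 0 0 0;10 0 0 0 0 0 0;10 0 0 0 0 0 0' 40
python3 - <<'E'
from go import *
delta(np.array([.6103,-.188,.316]),np.eye(3))
E
```

```text
time_s: 4.15
ee_pos: [0.6105, -0.188, 0.3163]
orientation: [[-0.094, 0.996, -0.0], [0.996, 0.094, -0.0], [-0.0, -0.0, -1.0]]
wrist_force: [-0.0, 0.1, -0.1]
opening: 0.993
grasp_force: 0.0
time_s: 4.82
ee_pos: [0.6103, -0.188, 0.3166]
orientation: [[-0.093, 0.996, -0.0], [0.996, 0.093, 0.0], [0.0, -0.0, -1.0]]
wrist_force: [-1.4, 1.5, 3.9]
opening: 0.153
grasp_force: 40.4
t 4.8167 p [ 0.61  -0.188  0.317] f [-1.417  1.507  3.95 ] tq [ 0.128  0.542 -0.166] open 0.1530899632535463 40.36120533943176 q [ 0.041  0.552  0.296  1.676 -0.191  0.943  0.501]
tool shift mm [-0.018  0.011  0.573] rotvec deg [121.186 133.08    0.005]
```

```bash
python3 -m crank '10 0 0 0 0 0 -6;10 0 0 0 0 0 -6;10 0 0 0 0 0 -6;10 0 0 0 0 0 -6;10 0 0 0 0 0 -6;10 0 0 0 0 0 -6;10 0 0 0 0 0 -6;10 0 0 0 0 0 -6';python3 -m crank '10 0 0 0 0 0 -6;10 0 0 0 0 0 -6;10 0 0 0 0 0 -5;10 0 0 0 0 0 -3;10 0 0 0 0 0 0;10 0 0 0 0 0 0;10 0 0 0 0 0 0;10 0 0 0 0 0 0'
python3 - <<'E'
from go import *
o=delta(np.array([.6103,-.188,.316]),np.eye(3));print(o)
print('slide dir in tool',o.T@np.array([.0633,.998,0]))
c=snap('top','top2');im=c['pixels'][145:235,150:450,::-1]
cv2.imwrite('pics/c4.png',cv2.resize(im,(800,240),interpolation=cv2.INTER_CUBIC))
E
```

```text
time_s: 5.48
ee_pos: [0.6101, -0.1887, 0.3166]
orientation: [[-0.805, 0.593, -0.0], [0.593, 0.805, -0.001], [-0.0, -0.001, -1.0]]
wrist_force: [-2.3, -1.7, 4.0]
opening: 0.157
grasp_force: 40.4
time_s: 6.15
ee_pos: [0.6102, -0.1884, 0.3166]
orientation: [[-0.958, 0.288, -0.0], [0.288, 0.958, -0.001], [0.0, -0.001, -1.0]]
wrist_force: [-3.4, -0.9, 5.5]
opening: 0.158
grasp_force: 40.5
t 6.15 p [ 0.61  -0.188  0.317] f [-3.41  -0.864  5.538] tq [-0.186  0.678  0.103] open 0.1578193887207384 40.52832305431366 q [ 0.24   0.537  0.023  1.668 -0.014  0.937  1.546]
tool shift mm [-0.039  0.383  0.551] rotvec deg [ 26.213 178.068  -0.062]
[[-0.958  0.288 -0.   ]
 [ 0.288  0.958 -0.001]
 [ 0.    -0.001 -1.   ]]
slide dir in tool [ 0.227  0.974 -0.001]
```

```bash
python3 -m crank '10 0.5 2 0 0 0 0;10 1.4 5.8 0 0 0 0;10 1.8 7.8 0 0 0 0;10 1.8 7.8 0 0 0 0;10 1.8 7.8 0 0 0 0;10 1.8 7.8 0 0 0 0;10 1.4 5.8 0 0 0 0;10 0.5 2 0 0 0 0'
python3 - <<'E'
from go import *
delta(np.array([.6103,-.188,.316]),np.eye(3))
c=snap('top','top3');im=c['pixels'][145:235,150:450,::-1]
cv2.imwrite('pics/c4.png',cv2.resize(im,(800,240),interpolation=cv2.INTER_CUBIC))
E
```

```text
time_s: 6.87
ee_pos: [0.6133, -0.1381, 0.3166]
orientation: [[-0.958, 0.286, -0.0], [0.286, 0.958, 0.001], [0.0, 0.001, -1.0]]
wrist_force: [-3.7, -0.0, 6.3]
opening: 0.156
grasp_force: 40.7
t 6.8667 p [ 0.613 -0.138  0.317] f [-3.689 -0.045  6.277] tq [-0.172  0.617 -0.119] open 0.15648069046080101 40.67099690437317 q [ 0.17   0.521  0.012  1.694 -0.009  0.927  1.466]
tool shift mm [-11.373 -48.709   0.506] rotvec deg [ 26.022 178.095   0.08 ]
```

View pics/c4.png

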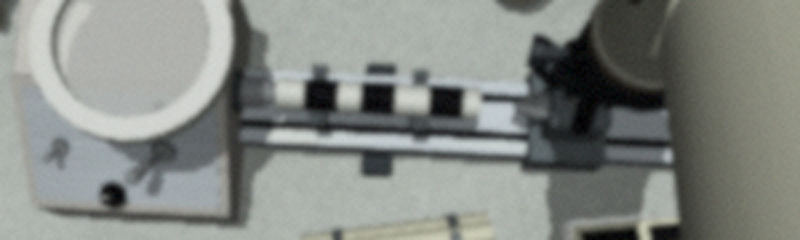

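The tailstock follows the gripper: its cone tip is at crop (522,108), about 40 mm from the tube end at (480,103). Keep sliding.

```bash
python3 -m crank '10 0.5 2 0 0 0 0;10 1.4 5.8 0 0 0 0;10 1.6 6.8 0 0 0 0;10 1.6 6.8 0 0 0 0;10 1.6 6.8 0 0 0 0;10 1.6 6.8 0 0 0 0;10 1.1 4.9 0 0 0 0;10 0.5 2 0 0 0 0'
python3 -m crank '10 0.7 2.9 0 0 0 0;10 0.7 2.9 0 0 0 0;10 0.7 2.9 0 0 0 0;10 0.7 2.9 0 0 0 0;10 0.5 2 0 0 0 0;10 0.5 2 0 0 0 0;10 0 0 0 0 0 0;10 0 0 0 0 0 0'
python3 - <<'E'
from go import *
delta(np.array([.6103,-.188,.316]),np.eye(3))
c=snap('side','side4');im=c['pixels'][120:260,210:330,::-1]
cv2.imwrite('pics/c5.png',cv2.resize(im,None,fx=4,fy=4,interpolation=cv2.INTER_CUBIC))
E
```

```text
time_s: 7.58
ee_pos: [0.616, -0.095, 0.3165]
orientation: [[-0.958, 0.286, 0.001], [0.286, 0.958, 0.001], [-0.0, 0.001, -1.0]]
wrist_force: [-2.3, -1.1, 5.6]
opening: 0.158
grasp_force: 40.6
time_s: 8.25
ee_pos: [0.6168, -0.0813, 0.3165]
orientation: [[-0.958, 0.287, 0.001], [0.287, 0.958, -0.001], [-0.001, -0.001, -1.0]]
wrist_force: [-2.5, -4.5, 5.1]
opening: 0.153
grasp_force: 40.6
t 8.25 p [ 0.617 -0.081  0.317] f [-2.509 -4.481  5.1  ] tq [-0.731  0.283 -0.062] open 0.15331485292779112 40.58454930782318 q [ 0.085  0.51   0.003  1.712 -0.001  0.918  1.368]
tool shift mm [ -24.419 -104.033    0.635] rotvec deg [ -26.113 -178.032    0.074]
```

View pics/c5.png

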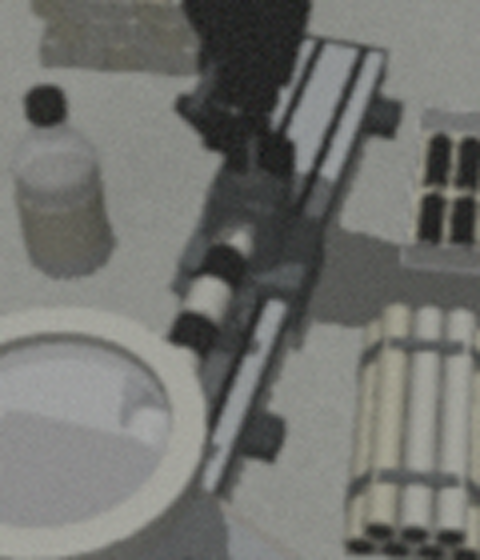

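Cone now meets the tube's near end (235,240 in crop) with about 4 N. Push on slowly watching the force.

```bash
for i in 1; do :; done; python3 -m crank '10 0.2 1 0 0 0 0;10 0.2 1 0 0 0 0;10 0.2 1 0 0 0 0;10 0.2 1 0 0 0 0;10 0.2 1 0 0 0 0;10 0.2 1 0 0 0 0;10 0 0 0 0 0 0;10 0 0 0 0 0 0'; python3 -m crank '10 0.2 1 0 0 0 0;10 0.2 1 0 0 0 0;10 0.2 1 0 0 0 0;10 0 0 0 0 0 0;10 0 0 0 0 0 0;10 0 0 0 0 0 0;10 0 0 0 0 0 0;10 0 0 0 0 0 0'
```

```text
time_s: 8.97
ee_pos: [0.6169, -0.0795, 0.3165]
orientation: [[-0.957, 0.29, 0.001], [0.29, 0.957, -0.006], [-0.002, -0.006, -1.0]]
wrist_force: [-2.4, -12.4, 4.9]
opening: 0.151
grasp_force: 40.6
time_s: 9.63
ee_pos: [0.617, -0.0787, 0.3166]
orientation: [[-0.956, 0.292, 0.0], [0.292, 0.956, -0.009], [-0.003, -0.008, -1.0]]
wrist_force: [-2.2, -16.3, 5.7]
opening: 0.162
grasp_force: 40.6
```

```bash
python3 - <<'E'
from fit import *
from go import M
a=np.load('pics/top0.npz')
b=snap('top','top5');s=snap('side','side5')
o=np.array([.6242,.0343])
for n,c in(('before',a),('after',b),('side',s),('side0',np.load('pics/side0.npz'))):
    q=cloud(c);d=q[:,:2]-o;mx=.998*d[:,0]-.0633*d[:,1];my=.0633*d[:,0]+.998*d[:,1]
    t=(abs(mx)<.006)&(q[:,2]>.1)&(q[:,2]<.14)&(my>-.2)&(my<.13)
    h,e=np.histogram(my[t],bins=np.arange(-.13,.131,.005));
    print(n,[(round(1000*(e[i]+.0025)),int(1000*q[t&(my>=e[i])&(my<e[i+1]),2].mean()),h[i]) for i in range(len(h)) if h[i]])
tiles=[cv2.resize(np.ascontiguousarray(c['pixels'][160:210,230:400,::-1]),None,fx=4.5,fy=4.5,interpolation=cv2.INTER_CUBIC) for c in(a,b)]
cv2.imwrite('pics/c6.png',np.vstack(tiles))
E
```

```text
before [(-87, 119, np.int64(5)), (-82, 118, np.int64(10)), (-77, 118, np.int64(9)), (-72, 118, np.int64(13)), (-67, 118, np.int64(13)), (-62, 118, np.int64(10)), (-57, 118, np.int64(10)), (-52, 117, np.int64(10)), (-47, 118, np.int64(10)), (-42, 118, np.int64(11)), (-37, 118, np.int64(12)), (-32, 118, np.int64(11)), (-27, 118, np.int64(11)), (-22, 118, np.int64(12)), (-17, 117, np.int64(11)), (-12, 120, np.int64(10)), (-7, 118, np.int64(10)), (-2, 118, np.int64(13)), (3, 119, np.int64(12)), (8, 119, np.int64(10)), (13, 118, np.int64(10)), (18, 119, np.int64(10)), (23, 118, np.int64(11)), (28, 118, np.int64(9)), (33, 118, np.int64(12)), (38, 119, np.int64(12)), (43, 118, np.int64(11)), (48, 119, np.int64(10)), (53, 118, np.int64(10)), (58, 118, np.int64(10)), (63, 118, np.int64(10)), (68, 118, np.int64(14)), (73, 118, np.int64(12)), (78, 118, np.int64(10)), (83, 118, np.int64(11)), (88, 119, np.int64(10)), (93, 115, np.int64(10)), (98, 113, np.int64(10)), (103, 116, np.int64(10)), (108, 118, np.int64(10)), (113, 119, np.int64(11)), (118, 118, np.int64(13)), (123, 119, np.int64(10)), (
[... 1949 characters left out ...]
6)), (23, 119, np.int64(10)), (28, 118, np.int64(5)), (33, 118, np.int64(2))]
side0 [(-87, 116, np.int64(3)), (-82, 118, np.int64(6)), (-77, 118, np.int64(6)), (-72, 118, np.int64(6)), (-67, 118, np.int64(6)), (-62, 118, np.int64(8)), (-57, 118, np.int64(6)), (-52, 119, np.int64(6)), (-47, 118, np.int64(8)), (-42, 118, np.int64(6)), (-37, 118, np.int64(7)), (-32, 118, np.int64(9)), (-27, 118, np.int64(4)), (-22, 118, np.int64(10)), (-17, 117, np.int64(7)), (-12, 118, np.int64(5)), (-7, 118, np.int64(8)), (-2, 119, np.int64(7)), (3, 118, np.int64(8)), (8, 119, np.int64(6)), (13, 118, np.int64(6)), (18, 117, np.int64(10)), (23, 117, np.int64(6)), (28, 119, np.int64(6)), (33, 118, np.int64(4))]
```

View pics/c6.png

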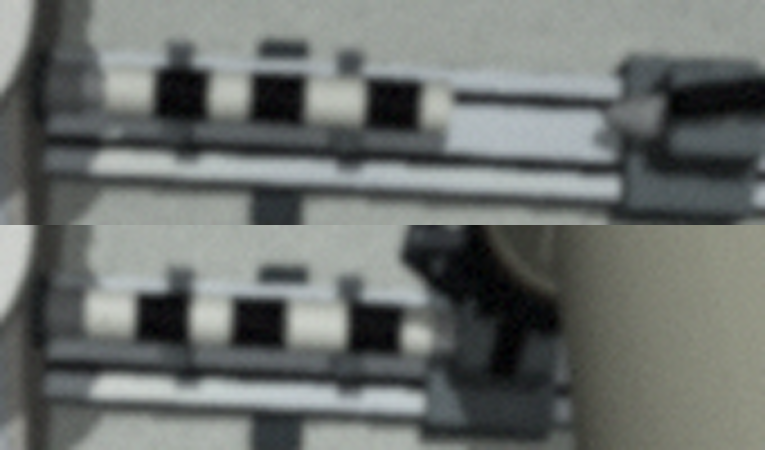

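Lower half: tube shifted ~9 mm onto the headstock centre (left end 105→85 px) and the tail cone sits in its other end. Firm stall at 16 N: snug. Ease slightly and lock.

```bash
python3 -m crank '10 -0.2 -1 0 0 0 0;10 0 0 0 0 0 6;10 0 0 0 0 0 6;10 0 0 0 0 0 6;10 0 0 0 0 0 6;10 0 0 0 0 0 6;10 0 0 0 0 0 6;10 0 0 0 0 0 6';python3 -m crank '10 0 0 0 0 0 6;10 0 0 0 0 0 6;10 0 0 0 0 0 6;10 0 0 0 0 0 6;10 0 0 0 0 0 4;10 0 0 0 0 0 0;10 0 0 0 0 0 0;10 0 0 0 0 0 0'
python3 - <<'E'
from go import *
o=delta(np.array([.6103,-.188,.316]),np.eye(3));print(o)
E
```

```text
time_s: 10.4
ee_pos: [0.617, -0.0789, 0.3165]
orientation: [[-0.511, 0.859, 0.001], [0.859, 0.511, -0.008], [-0.007, -0.003, -1.0]]
wrist_force: [-1.1, -14.9, 3.9]
opening: 0.159
grasp_force: 40.3
time_s: 11.07
ee_pos: [0.617, -0.0789, 0.3165]
orientation: [[-0.053, 0.999, 0.001], [0.999, 0.053, -0.008], [-0.008, 0.001, -1.0]]
wrist_force: [-0.4, -14.8, 4.0]
opening: 0.154
grasp_force: 40.6
t 11.0667 p [ 0.617 -0.079  0.317] f [ -0.367 -14.821   3.995] tq [-3.141  0.441 -0.187] open 0.15401533550950794 40.567288398742676 q [-0.132  0.523  0.287  1.721 -0.169  0.92   0.273]
tool shift mm [-108.636  -12.432    1.416] rotvec deg [-123.641 -130.318    0.454]
[[-0.053  0.999  0.001]
 [ 0.999  0.053 -0.008]
 [-0.008  0.001 -1.   ]]
```

```bash
python3 -m crank '10 -0.7 -0.1 0 0 0 0;10 -0.7 -0.1 0 0 0 0;10 -0.7 -0.1 0 0 0 0;10 -0.7 0 0 0 0 0;10 -0.5 0 0 0 0 0;10 0 0 0 0 0 0;10 0 0 0 0 0 0;10 0 0 0 0 0 0';python3 -m crank '60 0 0 0 0 0 0;60 0 0 0 0 0 0;60 0 0 0 0 0 0;60 0 0 -5 0 0 0;60 0 0 -15 0 0 0;60 0 0 -25 0 0 0;60 0 0 -35 0 0 0;60 0 0 -35 0 0 0'
python3 - <<'E'
from fit import *
from go import *
# toggle points: near expected pivot/tip
c=snap('side','side6')
n=np.array([-.643,0,.766])
piv=np.array([-63,185,126])
for a in(22,-22):
    t=piv+52*(np.cos(np.radians(a))*n+np.sin(np.radians(a))*np.array([0,1,0]));print('tip machine',t,M(*t),'px',proj(c,M(*t)),'pivot px',proj(c,M(*piv)))
s=delta(M(0,-110,400),np.eye(3))
im=c['pixels'][110:330,170:330,::-1]
cv2.imwrite('pics/c7.png',cv2.resize(im,None,fx=2.7,fy=2.7,interpolation=cv2.INTER_CUBIC))
E
```

```text
time_s: 11.73
ee_pos: [0.6171, -0.0797, 0.3165]
orientation: [[-0.055, 0.999, 0.001], [0.998, 0.055, -0.005], [-0.005, 0.001, -1.0]]
wrist_force: [-0.5, -9.6, 4.0]
opening: 0.157
grasp_force: 40.7
time_s: 12.4
ee_pos: [0.6168, -0.0751, 0.4317]
orientation: [[-0.06, 0.998, -0.002], [0.998, 0.06, 0.001], [0.001, -0.002, -1.0]]
wrist_force: [0.9, -0.0, -0.4]
opening: 0.703
grasp_force: 0.0
tip machine [-94.001 204.48  162.932] [0.543 0.244 0.163] px (np.float64(268.8867359370786), np.float64(265.90288316608553)) pivot px (np.float64(258.4375056630097), np.float64(264.0119825543544))
tip machine [-94.001 165.52  162.932] [0.541 0.205 0.163] px (np.float64(274.4486924331367), np.float64(250.6453000563569)) pivot px (np.float64(258.4375056630097), np.float64(264.0119825543544))
t 12.45 p [ 0.619 -0.076  0.441] f [ 2.21  -0.407  5.812] tq [-0.044 -0.202  0.019] open 0.7020490744789096 0.0 q [-0.154  0.395  0.309  1.607 -0.13   1.149  0.245]
tool shift mm [ 0.484 -2.226 40.548] rotvec deg [-123.13  -130.689   -0.666]
```

View pics/c7.png

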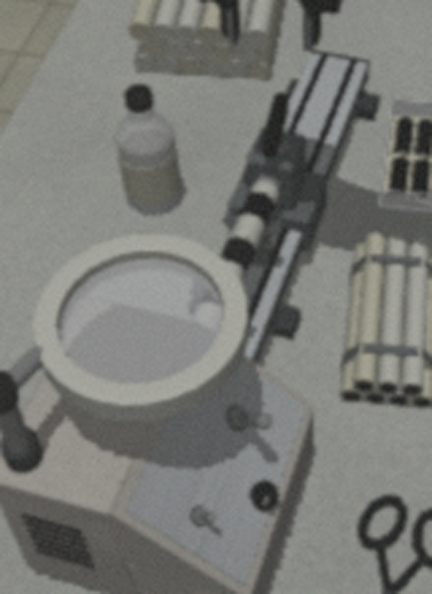

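Knob wing now nearly along the bed; tube held. Toggle tip at crop (265,421) matches my prediction within a pixel. Go to the approach pose in front of the panel, closing the fingers.

```bash
python3 -m crank '60 31 -19 0 0 0 0;60 31 -19 0 0 0 0;0 31 -19 0 0 0 0;0 31 -19 0 0 0 0;0 31 -19 0 0 0 0;0 31 -19 0 0 0 0;0 31 -19 0 0 0 0;0 31 -19 0 0 0 0' 20;python3 -m crank '0 31 -19 0 0 0 0;0 31 -19 0 0 0 0;0 31 -19 0 0 0 0;0 31 -19 0 0 0 0;0 0 0 0 0 0 3.5;0 0 0 0 0 0 3.5;0 0 0 0 0 0 0;0 0 0 0 0 0 0'
python3 -m crank '0 0 0 0 -6.1 0 0;0 0 0 0 -6.1 0 0;0 0 0 0 -6.1 0 0;0 0 0 0 -6.1 0 0;0 0 0 0 -6.1 0 0;0 0 0 0 -6.1 0 0;0 0 0 0 -6.4 0 0;0 0 0 0 0 0 0'
cat >> go.py <<'E'
Mr=np.array([[.998,.0633,0],[-.0633,.998,0],[0,0,1]])
zt=Mr@[.682,0,-.731];xt=Mr@[0,1.,0];Rt43=np.c_[xt,np.cross(zt,xt),zt]
E
python3 - <<'E'
from go import *
delta(M(-270,230,350),Rt43);delta(M(-201.6,230,277),Rt43)
E
```

```text
time_s: 13.12
ee_pos: [0.4494, 0.1643, 0.4315]
orientation: [[-0.06, 0.998, 0.001], [0.998, 0.06, 0.001], [0.001, 0.001, -1.0]]
wrist_force: [-0.7, 0.4, 0.2]
opening: -0.002
grasp_force: 0.0
time_s: 13.78
ee_pos: [0.3674, 0.2821, 0.4313]
orientation: [[0.061, 0.998, 0.0], [0.998, -0.061, 0.0], [0.0, 0.0, -1.0]]
wrist_force: [-0.8, -0.2, 0.7]
opening: 0.002
grasp_force: 0.0
time_s: 14.45
ee_pos: [0.367, 0.2816, 0.4307]
orientation: [[0.06, 0.731, 0.68], [0.998, -0.043, -0.043], [-0.002, 0.681, -0.732]]
wrist_force: [-0.9, -0.6, -0.7]
opening: -0.001
grasp_force: 0.0
t 14.45 p [0.367 0.282 0.431] f [-0.898 -0.603 -0.718] tq [ 0.061  0.774 -0.009] open -0.0014358860118803406 0.0 q [-0.908  0.004 -0.041  2.219  1.011  0.75  -1.722]
tool shift mm [ -0.359 -53.329  60.632] rotvec deg [-0.057 -0.014  0.219]
t 14.45 p [0.367 0.282 0.431] f [-0.898 -0.603 -0.718] tq [ 0.061  0.774 -0.009] open -0.0014358860118803406 0.0 q [-0.908  0.004 -0.041  2.219  1.011  0.75  -1.722]
tool shift mm [ -0.384 -53.016 160.67 ] rotvec deg [-0.057 -0.014  0.219]
```

```bash
python3 -m crank '0 0 -20 0 0 0 0;0 0 -20 10 0 0 0;0 0 -13 20 0 0 0;0 0 0 25 0 0 0;0 0 0 25 0 0 0;0 0 0 25 0 0 0;0 0 0 10 0 0 0;0 0 0 0 0 0 0'
python3 - <<'E'
from go import *
delta(M(-201.6,230,277),Rt43)
c=snap('side','side8')
im=c['pixels'][170:350,150:370,::-1]
cv2.imwrite('pics/c8.png',cv2.resize(im,None,fx=3.3,fy=3.3,interpolation=cv2.INTER_CUBIC))
E
```

```text
time_s: 15.12
ee_pos: [0.4082, 0.2776, 0.3089]
orientation: [[0.068, 0.736, 0.673], [0.998, -0.047, -0.05], [-0.005, 0.675, -0.738]]
wrist_force: [-0.2, -0.1, 0.3]
opening: -0.002
grasp_force: 0.0
t 15.1167 p [0.408 0.278 0.309] f [-0.211 -0.143  0.337] tq [0.011 0.673 0.047] open -0.0017865470830893415 0.0 q [-0.875  0.271  0.019  2.269  1.412  0.576 -2.157]
tool shift mm [ 1.174  0.139 43.313] rotvec deg [-0.545  0.403  0.012]
```

View pics/c8.png

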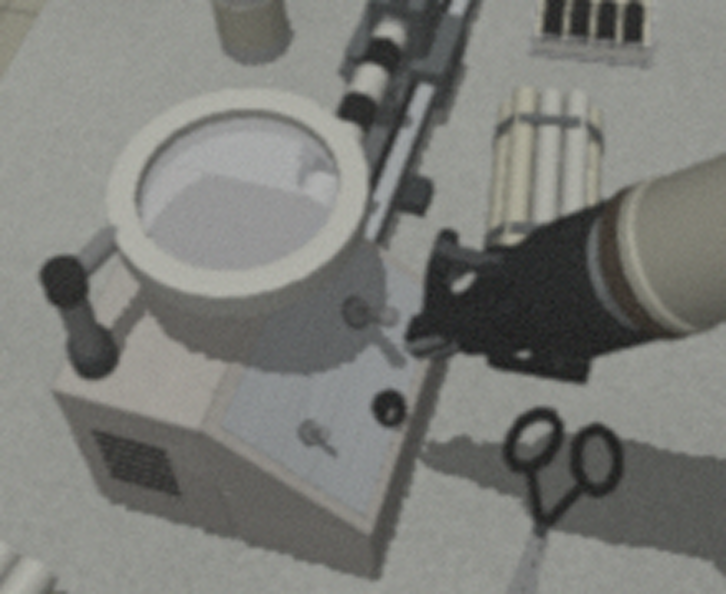

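Gripper tip at (415,335), clear in front of the panel; toggle tip at (390,317). Joint 7 nears its limit, so turn the tool −90° about z here before going in.

```bash
python3 -m crank '0 0 0 0 0 0 -6.9;0 0 0 0 0 0 -6.9;0 0 0 0 0 0 -6.9;0 0 0 0 0 0 -6.9;0 0 0 0 0 0 -6.9;0 0 0 0 0 0 -6.9;0 0 0 0 0 0 -6.9;0 0 0 0 0 0 -6.9';python3 -m crank '0 0 0 0 0 0 -6.9;0 0 0 0 0 0 -6.9;0 0 0 0 0 0 -6.9;0 0 0 0 0 0 -6.9;0 0 0 0 0 0 -7;0 0 0 0 0 0 0;0 0 0 0 0 0 0;0 0 0 0 0 0 0'
cat >> go.py <<'E'
Rt90=Rt43@R.from_euler('z',-90,degrees=True).as_matrix()
E
python3 - <<'E'
from go import *
delta(M(-201.6,234,277),Rt90)
E
```

```text
time_s: 15.83
ee_pos: [0.4064, 0.2795, 0.3119]
orientation: [[-0.569, 0.468, 0.676], [0.603, 0.796, -0.043], [-0.559, 0.383, -0.735]]
wrist_force: [-0.2, -0.6, 0.2]
opening: -0.001
grasp_force: 0.0
time_s: 16.5
ee_pos: [0.4066, 0.2793, 0.3113]
orientation: [[-0.733, 0.069, 0.677], [0.054, 0.998, -0.043], [-0.678, 0.005, -0.735]]
wrist_force: [0.5, 0.4, 0.2]
opening: -0.003
grasp_force: 0.0
t 16.5 p [0.407 0.279 0.311] f [0.515 0.357 0.153] tq [0.032 0.717 0.017] open -0.002580523440896383 0.0 q [-0.849  0.265 -0.016  2.27   1.419  0.585 -0.599]
tool shift mm [ 0.434  3.233 46.3  ] rotvec deg [-0.017 -0.323 -0.421]
```

```bash
python3 -m crank '0 0 3 5 0 0 0;0 0 0 8 0 0 0;0 0 0 8 0 0 0;0 0 0 8 0 0 0;0 0 0 8 0 0 0;0 0 0 6 0 0 0;0 0 0 3 0 0 0;0 0 0 0 0 0 0'
python3 - <<'E'
from go import *
delta(M(-201.6,234,277),Rt90)
c=snap('side','side9')
im=c['pixels'][210:350,200:370,::-1]
cv2.imwrite('pics/c9.png',cv2.resize(im,None,fx=4,fy=4,interpolation=cv2.INTER_CUBIC))
E
```

```text
time_s: 17.17
ee_pos: [0.4383, 0.28, 0.2762]
orientation: [[-0.734, 0.067, 0.676], [0.05, 0.998, -0.044], [-0.678, 0.001, -0.735]]
wrist_force: [0.3, -0.1, 0.6]
opening: -0.003
grasp_force: 0.0
t 17.1667 p [0.438 0.28  0.276] f [ 0.336 -0.076  0.594] tq [ 0.037  0.759 -0.016] open -0.0030377800094119408 0.0 q [-0.822  0.372  0.017  2.234  1.568  0.54  -0.721]
tool shift mm [-0.163  0.517 -0.88 ] rotvec deg [-0.093 -0.362 -0.22 ]
```

View pics/c9.png

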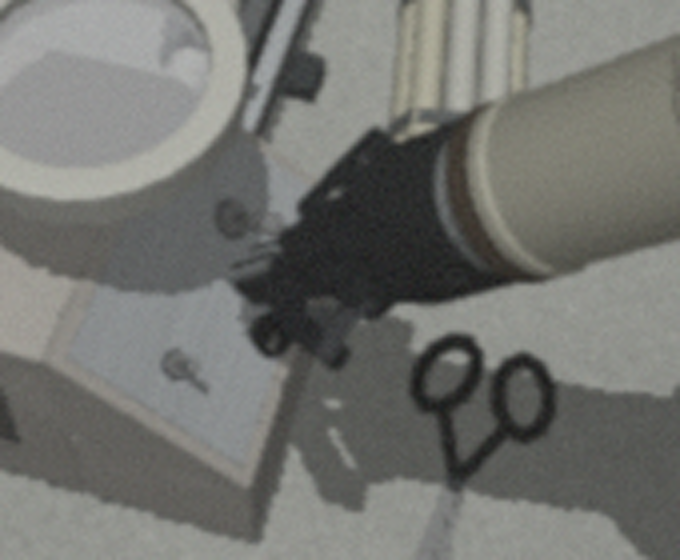

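Fingertips (240,275) are on the +y side of the bat (235–275,220), clear of lamp and dial. Sweep towards −y.

```bash
python3 -m crank '0 0 -3 0 0 0 0;0 0 -5 0 0 0 0;0 0 -5 0 0 0 0;0 0 -5 0 0 0 0;0 0 -5 0 0 0 0;0 0 -4 0 0 0 0;0 0 -3 0 0 0 0;0 0 0 0 0 0 0'
python3 - <<'E'
from go import *
delta(M(-201.6,194,277),Rt90)
E
```

```text
time_s: 17.88
ee_pos: [0.4356, 0.2508, 0.2777]
orientation: [[-0.733, 0.064, 0.677], [0.05, 0.998, -0.041], [-0.679, 0.004, -0.734]]
wrist_force: [-0.5, -0.7, -0.8]
opening: 0.005
grasp_force: 0.0
t 17.8833 p [0.436 0.251 0.278] f [-0.46 -0.74 -0.82] tq [ 0.     0.738 -0.013] open 0.0046805106900071345 0.0014625155699832249 q [-0.791  0.341  0.034  2.283  1.647  0.511 -0.765]
tool shift mm [  0.207 -10.17    0.688] rotvec deg [ 0.111 -0.274 -0.185]
```

```bash
python3 -m crank '0 0 -3 0 0 0 0;0 0 -3 0 0 0 0;0 0 -3 0 0 0 0;0 0 -3 0 0 0 0;0 0 0 0 0 0 0;0 0 0 0 0 0 0;0 0 0 0 0 0 0;0 0 0 0 0 0 0'
python3 - <<'E'
from go import *
delta(M(-201.6,194,277),Rt90)
c=snap('side','side10')
im=c['pixels'][210:350,200:370,::-1]
cv2.imwrite('pics/c10.png',cv2.resize(im,None,fx=4,fy=4,interpolation=cv2.INTER_CUBIC))
# depth at predicted tips
for a in(22,-22):
    n=np.array([-.643,0,.766]);t=np.array([-63,185,126])+48*(np.cos(np.radians(a))*n+np.sin(np.radians(a))*np.array([0,1,0]))
    u,v=proj(c,M(*t));w=[pt(c,int(round(u))+i,int(round(v))+j) for i in(-1,0,1) for j in(-1,0,1)];print(a,M(*t),u,v,np.median(w,0))
E
```

```text
time_s: 18.55
ee_pos: [0.4353, 0.2384, 0.2768]
orientation: [[-0.733, 0.066, 0.677], [0.05, 0.998, -0.043], [-0.678, 0.002, -0.735]]
wrist_force: [0.1, -0.2, -0.1]
opening: -0.001
grasp_force: 0.0
t 18.55 p [0.435 0.238 0.277] f [ 0.065 -0.189 -0.077] tq [0.091 0.726 0.005] open -0.0008868772896792244 0.0 q [-0.777  0.333  0.042  2.301  1.68   0.5   -0.784]
tool shift mm [-0.06   2.262 -0.243] rotvec deg [-0.03  -0.328 -0.195]
22 [0.546 0.243 0.16 ] 268.0413568586499 265.7499027288075 [0.545 0.244 0.159]
-22 [0.543 0.207 0.16 ] 273.1870662644435 251.69854843014713 [0.543 0.21  0.164]
```

The depth readings suggest the bat has snapped to the run side. Back off, withdraw along the tool axis, and check numerically.

```bash
python3 -m crank '0 0 5 0 0 0 0;0 0 10 0 0 0 0;0 0 5 0 0 0 0;0 0 0 -15 0 0 0;0 0 0 -30 0 0 0;0 0 0 -30 0 0 0;0 0 0 -30 0 0 0;0 0 0 -30 0 0 0'
python3 - <<'E'
from fit import *
from go import *
delta(M(-201.6,194,277),Rt90)
n=np.array([-.643,0,.766]);o=np.array([.6242,.0343,0])
for nm in('side0','new'):
    c=np.load('pics/side0.npz') if nm=='side0' else snap('side','side11')
    q=(cloud(c)-o)@Mr*1000
    for py,L in((185,52),(275,22)):
        d=q-np.array([-63,py,126]);h=d@n;s=d@np.array([.766,0,.643])
        for lo,hi in((8,20),(20,32),(32,55)):
            k=(h>lo)&(h<hi)&(abs(s)<20)&(abs(d[:,1])<40)
            if k.sum():print(nm,py,(lo,hi),k.sum(),'dy',np.median(d[k,1]),'h',np.median(h[k]))
    t=(abs(q[:,0])<20)&(q[:,2]>150)&(q[:,2]<182)&(q[:,1]<-60)&(q[:,1]>-300)
    w=q[t];w=w[:,:2];m=w.mean(0);v=np.linalg.svd(w-m)[2][0];print('wing',m,'theta',np.arctan2(-v[1]*np.sign(v[0]),abs(v[0])))
a=np.load('pics/side0.npz');b=np.load('pics/side11.npz')
for nm,(u0,u1,v0,v1) in dict(scissors=(298,342,290,370),bundle=(296,334,195,262),tray=(310,352,146,190),bottle=(210,240,140,190),light=(236,256,294,310)).items():
    print(nm,np.median(np.abs(a['z_map'][v0:v1,u0:u1]-b['z_map'][v0:v1,u0:u1])),np.percentile(np.abs(a['pixels'][v0:v1,u0:u1].astype(int)-b['pixels'][v0:v1,u0:u1]),95))
E
```

```text
time_s: 19.27
ee_pos: [0.344, 0.2643, 0.3768]
orientation: [[-0.734, 0.066, 0.676], [0.049, 0.998, -0.044], [-0.677, 0.001, -0.736]]
wrist_force: [-0.1, -0.2, 0.4]
opening: -0.007
grasp_force: 0.0
t 19.2667 p [0.344 0.264 0.377] f [-0.107 -0.17   0.398] tq [ 0.076  0.685 -0.001] open -0.006624104269723993 0.0 q [-0.899  0.043 -0.073  2.33   1.149  0.696 -0.366]
tool shift mm [ -0.648 -17.747 136.154] rotvec deg [-0.038 -0.392 -0.153]
side0 185 (8, 20) 8 dy 8.522738702870086 h 13.04739886319574
side0 185 (20, 32) 10 dy 12.720523476977505 h 26.668905379647033
side0 185 (32, 55) 36 dy 19.13823237292253 h 44.403826341907035
side0 275 (8, 20) 14 dy 6.267596522048024 h 18.571540561623202
side0 275 (20, 32) 1 dy 6.543979546931098 h 20.26243835343638
wing [  -2.428 -212.943] theta 1.426903871473077
new 185 (8, 20) 19 dy -3.218952440880372 h 12.733177520941252
new 185 (20, 32) 23 dy -6.8545708850041365 h 26.180548367547576
new 185 (32, 55) 48 dy -13.038194319228296 h 42.58010850440573
new 275 (8, 20) 10 dy 6.277084553425027 h 17.989500940460307
new 275 (20, 32) 4 dy 7.125038751352008 h 21.021440185185053
wing [  -2.029 -108.516] theta 1.4805451128047398
scissors 0.0015124083 45.0
bundle 0.002559781 89.0
tray 0.0022940636 14.0
bottle 0.002221346 15.0
light 0.0013175011 15.0
```

```bash
python3 - <<'E'
from fit import *
from go import *
o=np.array([.6242,.0343,0])
b=snap('top','top12')
for nm,c in(('0',np.load('pics/top0.npz')),('push',np.load('pics/top5.npz')),('now',b)):
    q=(cloud(c)-o)@Mr*1000
    w=q[(abs(q[:,0])<20)&(q[:,2]>152)&(q[:,2]<182)&(q[:,1]<-60)&(q[:,1]>-300)]
    cen=cv2.minAreaRect(w[:,:2].astype(np.float32)) if len(w) else None
    k=(abs(q[:,0])<6)&(q[:,2]>95)&(q[:,2]<112);col=(abs(q[:,0])<15)&(abs(q[:,2]-130)<5)&(q[:,1]<-60)
    print(nm,'wing',cen,'low pts y',np.sort(q[k][:,1]).round()[[0,-1]] if k.sum() else 0,'col front',np.percentile(q[col][:,1],99) if col.sum() else 0)
# stripe shift of tube between push and now along tube line
ys=np.linspace(-75,85,400)
def prof(c): return np.array([cv2.remap(c['pixels'][:,:,1].astype(np.float32),*[np.full((1,1),t,np.float32) for t in proj(c,M(0,y,119))],cv2.INTER_LINEAR)[0,0] for y in ys])
p0,p5,p=[prof(c) for c in(np.load('pics/top0.npz'),np.load('pics/top5.npz'),b)]
def sh(a,c): 
    r=range(-40,41);return min(r,key=lambda s:np.mean((a[50:-50]-c[50+s:350+s])**2))*.4
print('tube shift from start: at push',sh(p0,p5),'now',sh(p0,p))
E
```

```text
0 wing ((0.40973997116088867, -222.46389770507812), (14.479768753051758, 65.75958251953125), 9.049763679504395) low pts y [-180.   99.] col front -197.30232959449125
push wing ((-12.09976577758789, -106.47420501708984), (34.52080535888672, 12.611028671264648), 70.17181396484375) low pts y 0 col front -89.54634756125864
now wing ((0.2852292060852051, -115.48770141601562), (14.612733840942383, 66.29732513427734), 6.521456241607666) low pts y 0 col front -90.03195972113804
tube shift from start: at push 9.600000000000001 now 9.600000000000001
```

```bash
python3 -c "
from bench import *
print(order.close_job())"
```

```text
the job is handed in; nothing more can be done
None
```

I handed the job in at about 19 s: the tube is held between both centres, the clamp knob is locked at about 1.46 rad, and the motor toggle is on its run side. The light toggle and the things around the machine show no shift. I viewed 11 pictures, one over the limit of 10. No verdict came back.

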